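# Clamp the bench pin with the screw that starts cleanly

## Task

One of the two clamp screws on the board is crossed in its thread and you can only tell by feel: start a screw gently by its T-bar, stop as soon as it stiffens early, and never force it. Back a crossed screw right out again and use the other clamp. Slide the plain end of the bench pin flat and square under the good clamp's foot, centred, with its tail about 25 mm past the middle of the foot and the notched end pointing out over the board's front edge, screw the foot down firmly on it, and leave the cup, the tin and the mallet alone.

Things in the scene. Friction and masses are not known exactly. Their poses are not given: they have to be found in the camera images.
- board: Fixed plywood clamping board, 160 (x) by 320 (y) by 18 mm. Origin on the bench midway between the screw axes; x points away from the worker: front edge at x = -110 mm, rear edge at +50. Two identical steel screw clamps stand on it, axes at x = 0, y = +100 mm (left) and -100 (right). One screw, a different one from run to run, is crossed; they look alike.
- pin: Loose hardwood bench pin, 180 (x) by 50 (y) by 26 mm, about 0.17 kg, lying flat. Origin at the centre of its underside; V notch (50 mm deep) in its -x end, plain end at x = +90 mm. Can be gripped across its width between x = -35 and +90 mm; gripped at x = -25 the gripper clears the clamp while the plain end goes under the foot.
- left_foot: The left clamp's foot with its screw and T-bar; origin as point left_pad. Its fixed frame: a 34 mm wide column behind, front face 35 mm (board +x) from the screw axis; arm and 48 mm round boss from 75 to 100 mm over the bench; 38 mm brass bush on top up to 109 mm.
- right_foot: The right clamp's foot with its screw and T-bar; origin as point right_pad. Its fixed frame: a 34 mm wide column behind, front face 35 mm (board +x) from the screw axis; arm and 48 mm round boss from 75 to 100 mm over the bench; 38 mm brass bush on top up to 109 mm.
- thread_strain (a joint): How far the crossed thread is bent by forcing its screw, rad; 0 while nothing is forced. The crossed screw runs freely for its first 0.35 to 0.75 rad, then resists springily, 2 N m per rad above its friction, and springs back when backed out. Beyond 0.35 rad (0.7 N m) it is ruined. The good screw never strains it.
- pot: White pottery cup, 84 mm across, 85 mm tall: bystander. Origin at the centre of its underside.
- tin: Plain steel tin, 72 mm across, 75 mm tall: bystander. Origin at the centre of its underside.
- mallet: Small wooden mallet, 200 mm long, lying flat: bystander.
- left_screw (a joint): Turn of the left screw, rad: 0 = backed out against its stop (the start), growing clockwise from above = tightening, to 2.9. Bar and foot sink 5 mm per rad and stay where left; friction about 0.12 N m. A good screw runs freely until its foot meets the pin at about 2.0 rad; then it stiffens, and 0.1 to 0.4 rad more is firm.
- left_bar (a point): Centre of the left clamp's T-bar: dark wood, 90 mm long, 14 thick, 22 tall, level, on the screw axis; pinch it from above across its thickness. The point is at mid height, 153 mm over the bench when backed out; point y runs along the bar, z up. At the start the bar lies along the board's y. Free depth from bar to brass bush below: 33 mm backed out, 20 clamped.
- left_pad (a point): Centre of the underside of the left clamp's round foot (28 mm across), on the screw's axis; 54 mm over the bench when backed out, that is 36 mm over the board's top. Its x axis is the board's x axis.
- right_screw (a joint): Turn of the right screw, rad: 0 = backed out against its stop (the start), growing clockwise from above = tightening, to 2.9. Bar and foot sink 5 mm per rad and stay where left; friction about 0.12 N m. A good screw runs freely until its foot meets the pin at about 2.0 rad; then it stiffens, and 0.1 to 0.4 rad more is firm.
- right_bar (a point): Centre of the right clamp's T-bar: dark wood, 90 mm long, 14 thick, 22 tall, level, on the screw axis; pinch it from above across its thickness. The point is at mid height, 153 mm over the bench when backed out; point y runs along the bar, z up. At the start the bar lies along the board's y. Free depth from bar to brass bush below: 33 mm backed out, 20 clamped.
- right_pad (a point): Centre of the underside of the right clamp's round foot (28 mm across), on the screw's axis; 54 mm over the bench when backed out, that is 36 mm over the board's top. Its x axis is the board's x axis.
Not all that is in view belongs to the job. What is meant by the pin is not blue or yellow, and is the larger of those in its own colour.

How it is judged:
At the end, for the whole second after the job is handed in: Pin flat on the board, along its x axis within 0.17 rad; the pressing foot 45 to 82 mm from the pin's origin towards the plain end, within 16 mm of its centre line, pressing over 4 N, its screw past 1.8 rad; the other screw below 0.25 rad; strain below 0.05 rad; all at rest (((x of left_pad in the frame of pin between 0.045 and 0.082 m and y of left_pad in the frame of pin between -0.016 and 0.016 m and contact force between left_foot and pin above 4 N and value of joint left_screw above 1.8 rad and value of joint right_screw below 0.25 rad) or (x of right_pad in the frame of pin between 0.045 and 0.082 m and y of right_pad in the frame of pin between -0.016 and 0.016 m and contact force between right_foot and pin above 4 N and value of joint right_screw above 1.8 rad and value of joint left_screw below 0.25 rad)) and angle between the x axis of pin and the x axis of board, either way round below 0.17 rad and angle between pin's own z axis and vertical below 0.06 rad and contact force between pin and board above 1 N and linear speed of pin below 0.01 m/s and value of joint thread_strain below 0.05 rad); the robot touches nothing.
It fails at once if the crossed thread is forced (strained beyond 0.35 rad) (value of joint thread_strain above 0.35 rad).
It fails at once if the pottery cup is disturbed (moved 30 mm) (distance of pot from where it was at the start of the episode above 0.03 m).
It fails at once if the tin is disturbed (moved 30 mm) (distance of tin from where it was at the start of the episode above 0.03 m).
It fails at once if the mallet is disturbed (moved 30 mm) (distance of mallet from where it was at the start of the episode above 0.03 m).
It also fails if it takes over 72 s, if anything falls off the work surface, if the arm or the gripper's body presses on something with over 40 N, if the wrist force passes 120 N, or if a joint passes its speed limit or range.

## Robot

A 6-joint arm with a two-finger parallel gripper is mounted at the origin on the work surface. World frame = base frame: x ahead of the robot, y to its left, z up, the work surface at z = 0. Lengths are in m, angles in rad, forces in N, time in s.
With the tool pointing down it reaches from about 0.35 to 0.975 m from the base axis. Payload 4.9 kg.
Tool frame: the origin (TCP) lies at the very end of the fingers, on their centre line; the grasp point (between the pads) lies 19 mm behind it; z points along the fingers, y is the line along which they close (so a half turn about z gives the same grasp; the last joint's range is limited). The gripper opens to 85 mm and grips with 20 to 120 N. Pads are 22 mm wide; open, the fingers measure 114 mm over their backs; the gripper's body (76 mm by 85 mm) begins 54 mm behind the grasp point. The pads swing forward as they close: fully open they stand 13 mm farther back than shut.
Start: joints at [1.096, 0.053, 1.613, -0, 1.476, -0.119], TCP at [0.218, 0.586, 0.231] pointing down, gripper open.
Joint ranges: [-3.01, 3.01], [-1.01, 2.22], [0.06, 2.58], [-1.02, 4.17], [0.09, 2.62], [-3.14, 3.14]. Speed limits (rad/s): [2.57, 2.57, 3.14, 3.14, 3.14, 3.14].

## Interface

Orientations are given as a rotation vector (axis times angle).
In Python, from station import ctrl, imaging gives the robot as it stands.
- The arm moves only by the tool play_rows, never from a script. Its argument "series" is a list of rows, each a list of 3 entries, a list of its own where there are three numbers: the opening, from 0 (shut) to 1 (fully open), then the shift along the tool's x, y, z each as a share of 0.05 m, from -1 to 1, then the turn, a rotation vector about the tool's x, y, z each as a share of 8 degrees, from -1 to 1. In form: [[grip, [dx, dy, dz], [ax, ay, az]], ...]. A call has 1 to 8 rows; each row shifts and turns the commanded pose from where the row before left it, along the tool's axes as they then stand; what a row does not reach is not made up. A row lasts 1/8 s, in which the tool goes at most 62.5 mm and 10.7 degrees, less where a joint would pass 70% of its speed; a pose out of reach is approached as far as the arm can. A call with a number of a shift or a turn outside -1 to 1 is refused whole. A call with a gripper value outside its range is refused whole. The fingers move at their own pace and stop on an object; "force" is the grip in N (left out, the last holds). Time passes only in rows, so rows that do not move let the fingers close. It gives the time, the measured TCP pose, the force, the opening and the grip force at its end, in the units of the state.
- ctrl.get_obs(): the state, without advancing time (a new reading comes with each control period).
- imaging.get_image(name): name is "side" or "top" or "wrist"; returns a dict with "color" (400x640x3 uint8, blue, green, red), "fx", "fy", "cx", "cy" (pixels), "extrinsics" (4x4, takes a point from world to camera coordinates); the wrist camera has in their place "hand_eye" (4x4, takes a point from camera to tool coordinates, whose origin is the TCP and whose axes are the flange's). Camera axes: x right, y down, z forward; pixel columns grow to the right and rows downward; lengths in m; the calibration is good to about 2 mm. A picture is of the moment at which its call begins: read the wrist's pose just before it. There is no depth.
- ctrl.finish_job(): hands the job in; it is judged then, once.
The state is a dict: "t": time; "q": joint angles; "dq": joint speeds; "effort": joint torques, N m; "tool_pos": TCP position; "tool_rot": TCP orientation; "contact_force": force on the tool from outside, world axes, zero at the start; "wrist_torque": the same for the moment, N m; "opening": finger opening in m; "grip_force": force on a finger pad.
Only numpy, scipy, OpenCV 4.12 (cv2) and the standard library are available. Lean on these libraries where they do the work, as an engineer would, in place of code of your own. Each camera call takes 0.05 s, during which the arm holds its last target. There are 200 camera calls.

## Working session

There is one attempt and no reset: what is moved stays moved. The work goes in short steps, Python scripts to look and compute and a tool call to move; the robot and the scene stay as the last step left them, time stands still between calls to the robot, and variables do not carry over. Pictures are saved under pics/ and viewed, at most 13 in all, crops included, and the job is handed in when it is done.

Besides the shell and the picture viewer there is one more tool, called in YAML: its name, and indented under it one key for each argument. play_rows: Moves the arm, as the interface text tells. Shift numbers are shares of 0.05 m and turn numbers shares of 8 degrees, none past 1 either way. Its arguments: {"type":"object","properties":{"series":{"type":"array"},"force":{"type":"number"}},"required":["series"]}

```bash
mkdir -p pics; ls; cat > h.py <<'E'
import numpy as np, cv2
from scipy.spatial.transform import Rotation as R
from station import ctrl, imaging
def snap(n,f):
    o=ctrl.get_obs(); d=imaging.get_image(n); cv2.imwrite(f'pics/{f}.png',d['color'])
    if n=='wrist':
        T=np.eye(4); T[:3,:3]=R.from_rotvec(o['tool_rot']).as_matrix(); T[:3,3]=o['tool_pos']
        C=T@d['hand_eye']
    else: C=np.linalg.inv(d['extrinsics'])
    np.savez(f'pics/{f}.npz',C=C,K=[d['fx'],d['fy'],d['cx'],d['cy']]); return d,o
def px(f,u,v,z):
    s=np.load(f'pics/{f}.npz'); C=s['C']; fx,fy,cx,cy=s['K']
    r=C[:3,:3]@np.array([(u-cx)/fx,(v-cy)/fy,1]); return C[:3,3]+r*(z-C[2,3])/r[2]
E
python3 - <<'E'
from h import *
for n in('top','side'):
    snap(n,n+'0')
print({k:np.round(v,3) for k,v in ctrl.get_obs().items()})
print(R.from_rotvec(ctrl.get_obs()['tool_rot']).as_matrix().round(3))
E
```

```text
pics
{'t': np.float64(0.1), 'q': array([ 1.096,  0.053,  1.614,  0.   ,  1.476, -0.119]), 'dq': array([ 0.   , -0.001, -0.003, -0.002, -0.002,  0.002]), 'effort': array([ 0.0000e+00, -3.9491e+01, -3.7136e+01, -0.0000e+00,  4.0000e-03,
        0.0000e+00]), 'tool_pos': array([0.217, 0.585, 0.23 ]), 'tool_rot': array([-5.560e-01, -3.091e+00,  3.000e-03]), 'contact_force': array([-0.292, -0.934,  0.11 ]), 'wrist_torque': array([-0.019,  0.005, -0.012]), 'grip_force': np.float64(0.0), 'opening': np.float64(0.085)}
[[-0.937  0.348 -0.001]
 [ 0.348  0.937 -0.002]
 [ 0.    -0.002 -1.   ]]
```

View pics/top0.png

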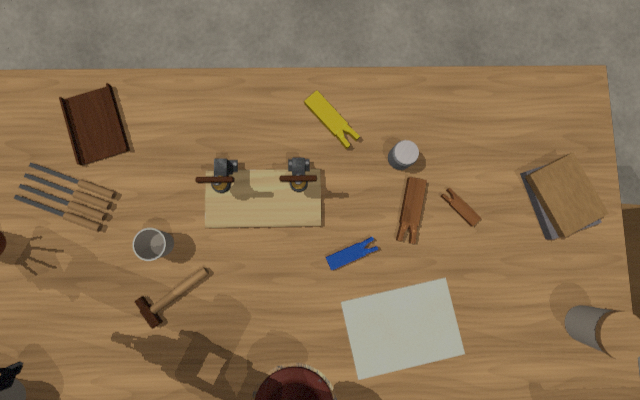

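View pics/side0.png

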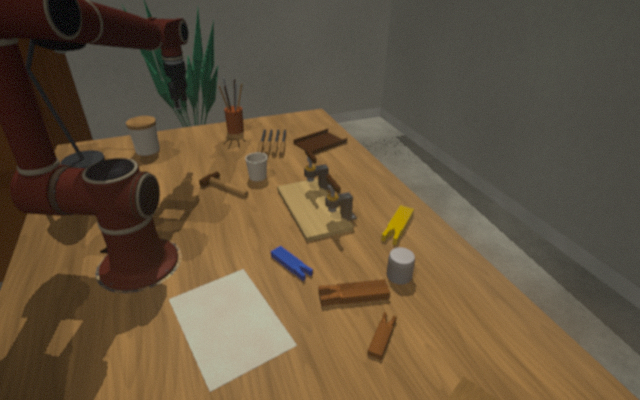

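The top view shows the board at about (205-322, 168-228) with T-bars near (215,180) and (298,178). The brown pin is near (412,210), notch towards the robot, with the tin at (405,152) beside its plain end. The side view agrees. I'll enlarge the pin and board.

```bash
python3 - <<'E'
from h import *
im=cv2.imread('pics/top0.png')[135:255,190:450]
cv2.imwrite('pics/crop.png',cv2.resize(im,None,fx=3,fy=3,interpolation=cv2.INTER_CUBIC))
E
```

```text
(no output)
```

View pics/crop.png

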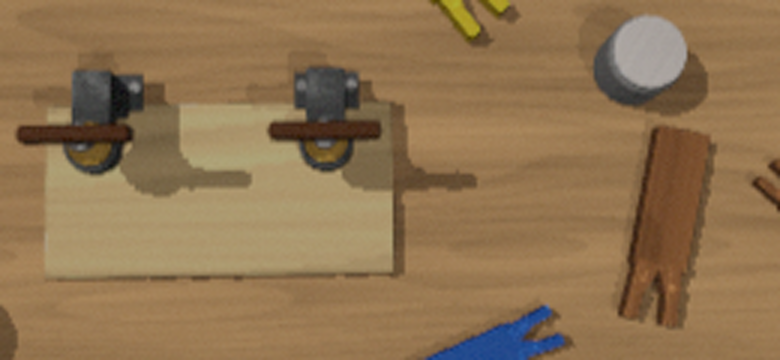

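```bash
python3 - <<'E'
from h import *
f=lambda c,r,z:px('top0',190+c/3-.33,135+r/3-.33,z)
for n,c,r,z in [('TL',46,106,.018),('BL',46,275,.018),('BR',393,272,.018),('TR',393,103,.018),('Lbar',74,133,.164),('Lb1',18,133,.164),('Lb2',131,133,.164),('Rbar',325,130,.164),('Rb1',270,130,.164),('Rb2',380,130,.164),('p1',654,127,.026),('p2',710,135,.026),('n1',621,315,.026),('n2',681,327,.026),('tin',650,50,.075)]:
    print(n,f(c,r,z)[:2].round(4))
s=np.load('pics/top0.npz');print(s['C'].round(3),s['K'])
E
```

```text
TL [0.6411 0.2348]
BL [0.4849 0.2329]
BR [ 0.482  -0.0835]
TR [ 0.6394 -0.0868]
Lbar [0.5909 0.1732]
Lb1 [0.5915 0.2171]
Lb2 [0.5902 0.1283]
Rbar [ 0.5904 -0.0251]
Rb1 [0.591  0.0185]
Rb2 [ 0.5897 -0.0689]
p1 [ 0.6118 -0.3286]
p2 [ 0.6036 -0.3806]
n1 [ 0.4389 -0.2903]
n2 [ 0.4269 -0.3449]
tin [ 0.6731 -0.314 ]
[[-0.019 -0.994  0.105  0.445]
 [-1.     0.016 -0.026 -0.038]
 [ 0.024 -0.105 -0.994  1.03 ]
 [ 0.     0.     0.     1.   ]] [366.94082148 366.94082148 313.33801273 200.13386747]
```

```bash
cat >> h.py <<'E'
def plan(p,yaw,g,n):
    """rows from the measured pose to tool-down at p, tool y at yaw (deg)"""
    o=ctrl.get_obs(); A=R.from_rotvec(o['tool_rot']); a=np.radians(yaw)
    y=np.array([np.cos(a),np.sin(a),0]); z=np.array([0,0,-1.]); B=R.from_matrix(np.c_[np.cross(y,z),y,z])
    d=(np.array(p)-o['tool_pos'])/n; rv=(A.inv()*B).as_rotvec()
    for i in range(n):
        s=(A*R.from_rotvec(rv*i/n)).inv().apply(d)/.05; t=rv/n/np.radians(8)
        print([g,[round(float(x),2) for x in s],[round(float(x),2) for x in t]],end=',\n')
def st():
    o=ctrl.get_obs(); M=R.from_rotvec(o['tool_rot']).as_matrix()
    print('t',round(float(o['t']),2),'p',o['tool_pos'].round(4),'yaw',round(float(np.degrees(np.arctan2(M[1,1],M[0,1]))),1),'z',M[:,2].round(3),'q6',round(float(o['q'][5]),2),'F',o['contact_force'].round(1),'M',o['wrist_torque'].round(3),'open',round(float(o['opening']),4),'g',o['grip_force'])
E
python3 -c "
from h import *
plan([.591,-.026,.21],0,1,16)"
```

```text
[1, [-0.7, -0.55, 0.03], [-0.0, 0.0, 0.54]],
[1, [-0.74, -0.5, 0.03], [-0.0, 0.0, 0.54]],
[1, [-0.78, -0.44, 0.03], [-0.0, 0.0, 0.54]],
[1, [-0.81, -0.38, 0.03], [-0.0, 0.0, 0.54]],
[1, [-0.84, -0.32, 0.03], [-0.0, 0.0, 0.54]],
[1, [-0.86, -0.25, 0.03], [-0.0, 0.0, 0.54]],
[1, [-0.88, -0.19, 0.03], [-0.0, 0.0, 0.54]],
[1, [-0.89, -0.12, 0.03], [-0.0, 0.0, 0.54]],
[1, [-0.89, -0.05, 0.03], [-0.0, 0.0, 0.54]],
[1, [-0.9, 0.02, 0.03], [-0.0, 0.0, 0.54]],
[1, [-0.89, 0.08, 0.03], [-0.0, 0.0, 0.54]],
[1, [-0.88, 0.15, 0.03], [-0.0, 0.0, 0.54]],
[1, [-0.87, 0.22, 0.03], [-0.0, 0.0, 0.54]],
[1, [-0.85, 0.28, 0.03], [-0.0, 0.0, 0.54]],
[1, [-0.83, 0.35, 0.03], [-0.0, 0.0, 0.54]],
[1, [-0.8, 0.41, 0.03], [-0.0, 0.0, 0.54]],
```

play_rows:
  series:
    - [1, [-0.7, -0.55, 0.03], [0, 0, 0.54]]
    - [1, [-0.74, -0.5, 0.03], [0, 0, 0.54]]
    - [1, [-0.78, -0.44, 0.03], [0, 0, 0.54]]
    - [1, [-0.81, -0.38, 0.03], [0, 0, 0.54]]
    - [1, [-0.84, -0.32, 0.03], [0, 0, 0.54]]
    - [1, [-0.86, -0.25, 0.03], [0, 0, 0.54]]
    - [1, [-0.88, -0.19, 0.03], [0, 0, 0.54]]
    - [1, [-0.89, -0.12, 0.03], [0, 0, 0.54]]
  force: 40

```text
t: 1.1
tool_pos: [0.4054, 0.279, 0.2188]
tool_rot: [-1.453, -2.785, 0.001]
contact_force: [0.5, 0.4, 0.5]
opening: 0.085
grip_force: 0.0
```

play_rows:
  series:
    - [1, [-0.89, -0.05, 0.03], [0, 0, 0.54]]
    - [1, [-0.9, 0.02, 0.03], [0, 0, 0.54]]
    - [1, [-0.89, 0.08, 0.03], [0, 0, 0.54]]
    - [1, [-0.88, 0.15, 0.03], [0, 0, 0.54]]
    - [1, [-0.87, 0.22, 0.03], [0, 0, 0.54]]
    - [1, [-0.85, 0.28, 0.03], [0, 0, 0.54]]
    - [1, [-0.83, 0.35, 0.03], [0, 0, 0.54]]
    - [1, [-0.8, 0.41, 0.03], [0, 0, 0.54]]

```text
t: 2.1
tool_pos: [0.5946, -0.0254, 0.2066]
tool_rot: [-2.214, -2.227, 0.001]
contact_force: [-0.4, -0.5, 0.7]
opening: 0.0856
grip_force: 0.0
```

```bash
python3 -c "
from h import *
st(); snap('wrist','w1')
plan([.591,-.026,.21],0,1,2)"
```

```text
t 2.1 p [ 0.5946 -0.0254  0.2066] yaw 0.3 z [-0.001  0.    -1.   ] q6 -0.17 F [-0.4 -0.5  0.7] M [-0.045 -0.024 -0.025] open 0.0856 g 0.0
[1, [0.04, -0.05, -0.04], [0.0, 0.01, 0.0]],
[1, [0.04, -0.05, -0.04], [0.0, 0.01, 0.0]],
```

View pics/w1.png

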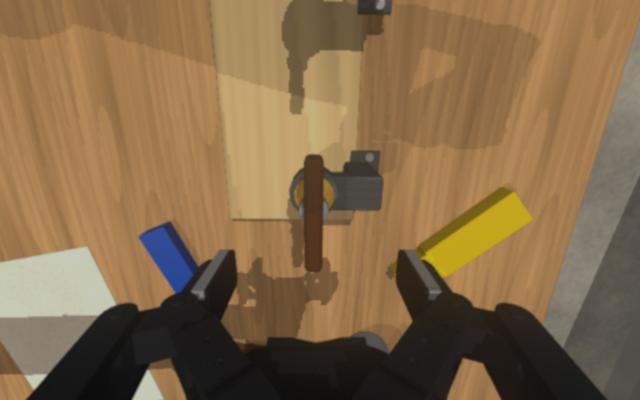

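The wrist view shows the right bar from (314,155) to (314,271), and the board's near right corner at (231,219).

```bash
python3 -c "
from h import *
for u,v,z in [(314,157,.164),(314,269,.164),(231,219,.018),(353,221,.018),(210,0,.018)]: print(px('w1',u,v,z).round(4))
plan([.5915,-.0255,.137],0,1,3)"
```

```text
[0.5925 0.023  0.164 ]
[ 0.5929 -0.0631  0.164 ]
[ 0.4845 -0.0823  0.018 ]
[ 0.6419 -0.084   0.018 ]
[0.4843 0.1588 0.018 ]
[1, [0.03, -0.03, 0.46], [0.0, 0.01, 0.0]],
[1, [0.03, -0.03, 0.46], [0.0, 0.01, 0.0]],
[1, [0.03, -0.03, 0.46], [0.0, 0.01, 0.0]],
```

play_rows:
  series:
    - [1, [0.02, -0.02, 0.46], [0, 0, 0]]
    - [1, [0.02, -0.01, 0.46], [0, 0, 0]]
    - [1, [0.02, -0.01, 0.48], [0, 0, 0]]
    - [0, [0, 0, 0], [0, 0, 0]]
    - [0, [0, 0, 0], [0, 0, 0]]
    - [0, [0, 0, 0], [0, 0, 0]]
    - [0, [0, 0, 0], [0, 0, 0]]
    - [0, [0, 0, 0], [0, 0, 0]]
  force: 40

```text
t: 3.15
tool_pos: [0.5929, -0.0213, 0.139]
tool_rot: [2.211, 2.23, 0.002]
contact_force: [-1.9, 0.7, 6.0]
opening: 0.0214
grip_force: 39.1
```

```bash
python3 -c "
from h import *
st()"
```

```text
t 3.15 p [ 0.5929 -0.0213  0.139 ] yaw 0.5 z [ 0.002 -0.    -1.   ] q6 -0.17 F [-1.9  0.7  6. ] M [-0.009  0.37  -0.038] open 0.0214 g 39.05212640762329
```

play_rows:
  series:
    - [0, [0, 0, 0], [0, 0, 0]]
    - [0, [0, 0, 0], [0, 0, 0]]
    - [0, [0, 0, 0], [0, 0, 0]]

```text
t: 3.52
tool_pos: [0.5929, -0.0212, 0.139]
tool_rot: [2.211, 2.23, 0.002]
contact_force: [-1.1, 0.2, 5.2]
opening: 0.0218
grip_force: 39.1
```

```bash
python3 -c "
from h import *
st(); snap('wrist','w2')"
```

```text
t 3.52 p [ 0.5929 -0.0212  0.139 ] yaw 0.5 z [ 0.002 -0.    -1.   ] q6 -0.17 F [-1.1  0.2  5.2] M [-0.037  0.346  0.049] open 0.0218 g 39.073859453201294
```

View pics/w2.png

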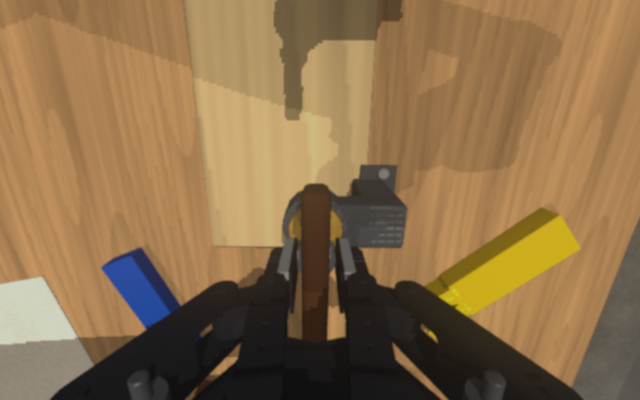

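The bar runs from (316,185) to (314,340) between the pads and the grip force is firm, so I start gently.

play_rows:
  series:
    - [0, [0, 0, 0.01], [0, 0, 0.5]]
    - [0, [0, 0, 0.01], [0, 0, 0.5]]
    - [0, [0, 0, 0.01], [0, 0, 0.5]]
    - [0, [0, 0, 0.01], [0, 0, 0.5]]
    - [0, [0, 0, 0], [0, 0, 0]]

```text
t: 4.2
tool_pos: [0.5934, -0.0213, 0.1375]
tool_rot: [2.499, 1.9, 0.003]
contact_force: [-2.3, 0.3, 7.6]
opening: 0.0213
grip_force: 39.3
```

```bash
python3 -c "
from h import *
st()"
```

```text
t 4.2 p [ 0.5934 -0.0213  0.1375] yaw -15.5 z [ 0.003 -0.001 -1.   ] q6 0.11 F [-2.3  0.3  7.6] M [-0.033  0.326 -0.026] open 0.0213 g 39.28399443626404
```

play_rows:
  series:
    - [0, [0, 0, 0.01], [0, 0, 0.5]]
    - [0, [0, 0, 0.01], [0, 0, 0.5]]

```text
t: 4.45
tool_pos: [0.5936, -0.0214, 0.1368]
tool_rot: [2.627, 1.718, 0.004]
contact_force: [-1.7, 0.3, 7.8]
opening: 0.0216
grip_force: 39.3
```

```bash
python3 -c "
from h import *
st()"
```

```text
t 4.45 p [ 0.5936 -0.0214  0.1368] yaw -23.6 z [ 0.004 -0.001 -1.   ] q6 0.25 F [-1.7  0.3  7.8] M [-0.043  0.249  0.059] open 0.0216 g 39.33885633945465
```

play_rows:
  series:
    - [0, [0, 0, 0.01], [0, 0, 0.5]]
    - [0, [0, 0, 0.01], [0, 0, 0.5]]

```text
t: 4.7
tool_pos: [0.5938, -0.0215, 0.1361]
tool_rot: [2.74, 1.531, 0.005]
contact_force: [-1.0, -0.0, 8.5]
opening: 0.0217
grip_force: 39.4
```

```bash
python3 -c "
from h import *
st()"
```

```text
t 4.7 p [ 0.5938 -0.0215  0.1361] yaw -31.6 z [ 0.004 -0.001 -1.   ] q6 0.39 F [-1.  -0.   8.5] M [-0.034  0.276  0.059] open 0.0217 g 39.398696422576904
```

play_rows:
  series:
    - [0, [0, 0, 0.006], [0, 0, 0.5]]
    - [0, [0, 0, 0.006], [0, 0, 0.5]]

```text
t: 4.95
tool_pos: [0.594, -0.0216, 0.1354]
tool_rot: [2.84, 1.336, 0.006]
contact_force: [-1.1, -0.6, 7.7]
opening: 0.0213
grip_force: 39.3
```

```bash
python3 -c "
from h import *
st(); snap('wrist','w3')"
```

```text
t 4.95 p [ 0.594  -0.0216  0.1354] yaw -39.6 z [ 0.005 -0.001 -1.   ] q6 0.53 F [-1.1 -0.6  7.7] M [-0.155  0.093  0.087] open 0.0213 g 39.334346652030945
```

View pics/w3.png

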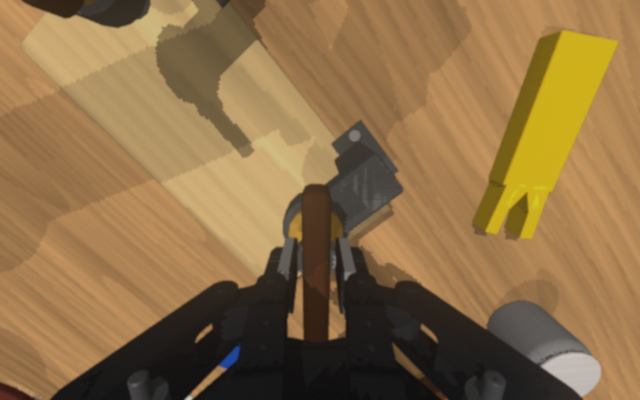

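The bar stays along the tool's axis ((316,185) to (315,340)) while the board and the clamp arm have turned behind it. So the screw does turn with the tool, 0.70 rad so far with no stiffening. I continue to about 1.0 rad in small steps.

play_rows:
  series:
    - [0, [0, 0, 0.006], [0, 0, 0.5]]
    - [0, [0, 0, 0.006], [0, 0, 0.5]]

```text
t: 5.25
tool_pos: [0.5941, -0.0218, 0.1348]
tool_rot: [2.926, 1.134, 0.006]
contact_force: [-0.8, -0.9, 7.0]
opening: 0.0216
grip_force: 39.3
```

```bash
python3 -c "
from h import *
st()"
```

```text
t 5.25 p [ 0.5941 -0.0218  0.1348] yaw -47.6 z [ 0.005 -0.002 -1.   ] q6 0.67 F [-0.8 -0.9  7. ] M [-0.202  0.066  0.106] open 0.0216 g 39.277759194374084
```

play_rows:
  series:
    - [0, [0, 0, 0.006], [0, 0, 0.5]]
    - [0, [0, 0, 0.006], [0, 0, 0.5]]

```text
t: 5.5
tool_pos: [0.5941, -0.0219, 0.1341]
tool_rot: [2.998, 0.927, 0.007]
contact_force: [-0.2, -1.1, 6.9]
opening: 0.0213
grip_force: 39.2
```

```bash
python3 -c "
from h import *
st()"
```

```text
t 5.5 p [ 0.5941 -0.0219  0.1341] yaw -55.6 z [ 0.005 -0.002 -1.   ] q6 0.81 F [-0.2 -1.1  6.9] M [-0.315 -0.017  0.107] open 0.0213 g 39.23484742641449
```

At 0.98 rad the torque is only friction (about 0.11 N m), so the right screw is good. I back it out, then release.

play_rows:
  series:
    - [0, [0, 0, -0.014], [0, 0, -1]]
    - [0, [0, 0, -0.014], [0, 0, -1]]
    - [0, [0, 0, -0.014], [0, 0, -1]]
    - [0, [0, 0, -0.014], [0, 0, -1]]
    - [0, [0, 0, -0.014], [0, 0, -1]]
    - [0, [0, 0, -0.014], [0, 0, -1]]
    - [0, [0, 0, -0.01], [0, 0, -0.8]]
    - [0, [0, 0, 0], [0, 0, 0]]

```text
t: 6.5
tool_pos: [0.5932, -0.0213, 0.1387]
tool_rot: [2.241, 2.199, 0.002]
contact_force: [-2.5, 0.4, 8.3]
opening: 0.0217
grip_force: 39.4
```

play_rows:
  series:
    - [1, [0, 0, 0], [0, 0, 0]]
    - [1, [0, 0, 0], [0, 0, 0]]
    - [1, [0, 0, 0], [0, 0, 0]]
    - [1, [0, 0, -0.5], [0, 0, 0]]
    - [1, [0, 0, -1], [0, 0, 0]]

```text
t: 7.12
tool_pos: [0.5903, -0.0208, 0.2084]
tool_rot: [-2.239, -2.196, 0.006]
contact_force: [1.1, -0.5, -0.4]
opening: 0.0854
grip_force: 0.0
```

```bash
python3 -c "
from h import *
st()
plan([.4955,-.331,.19],78,1,10)"
```

```text
t 7.12 p [ 0.5903 -0.0208  0.2084] yaw -1.1 z [-0.007  0.001 -1.   ] q6 -0.14 F [ 1.1 -0.5 -0.4] M [-0.045  0.016 -0.019] open 0.0854 g 0.0
[1, [-0.62, -0.18, 0.04], [-0.0, -0.0, -0.99]],
[1, [-0.59, -0.26, 0.04], [-0.0, -0.0, -0.99]],
[1, [-0.55, -0.34, 0.04], [-0.0, -0.0, -0.99]],
[1, [-0.5, -0.41, 0.04], [-0.0, -0.0, -0.99]],
[1, [-0.44, -0.48, 0.04], [-0.0, -0.0, -0.99]],
[1, [-0.37, -0.53, 0.04], [-0.0, -0.0, -0.99]],
[1, [-0.29, -0.58, 0.04], [-0.0, -0.0, -0.99]],
[1, [-0.21, -0.61, 0.04], [-0.0, -0.0, -0.99]],
[1, [-0.12, -0.64, 0.04], [-0.0, -0.0, -0.99]],
[1, [-0.03, -0.65, 0.04], [-0.0, -0.0, -0.99]],
```

play_rows:
  series:
    - [1, [-0.62, -0.18, 0.04], [0, 0, -0.99]]
    - [1, [-0.59, -0.26, 0.04], [0, 0, -0.99]]
    - [1, [-0.55, -0.34, 0.04], [0, 0, -0.99]]
    - [1, [-0.5, -0.41, 0.04], [0, 0, -0.99]]
    - [1, [-0.44, -0.48, 0.04], [0, 0, -0.99]]
    - [1, [-0.37, -0.53, 0.04], [0, 0, -0.99]]
    - [1, [-0.29, -0.58, 0.04], [0, 0, -0.99]]
    - [1, [-0.21, -0.61, 0.04], [0, 0, -0.99]]

```text
t: 8.12
tool_pos: [0.5166, -0.2696, 0.1948]
tool_rot: [-0.746, -3.051, -0.0]
contact_force: [0.3, -0.5, 0.0]
opening: 0.0851
grip_force: 0.0
```

play_rows:
  series:
    - [1, [-0.12, -0.64, 0.04], [0, 0, -0.99]]
    - [1, [-0.03, -0.65, 0.04], [0, 0, -0.99]]
    - [1, [0, 0, 0], [0, 0, 0]]

```text
t: 8.5
tool_pos: [0.497, -0.3324, 0.1905]
tool_rot: [-0.331, -3.123, -0.001]
contact_force: [0.3, 0.4, -0.9]
opening: 0.0852
grip_force: 0.0
```

```bash
python3 -c "
from h import *
st(); snap('wrist','w4')"
```

```text
t 8.5 p [ 0.497  -0.3324  0.1905] yaw 77.9 z [-0.001  0.    -1.   ] q6 -2.07 F [ 0.3  0.4 -0.9] M [ 0.049 -0.028  0.023] open 0.0852 g 0.0
```

View pics/w4.png

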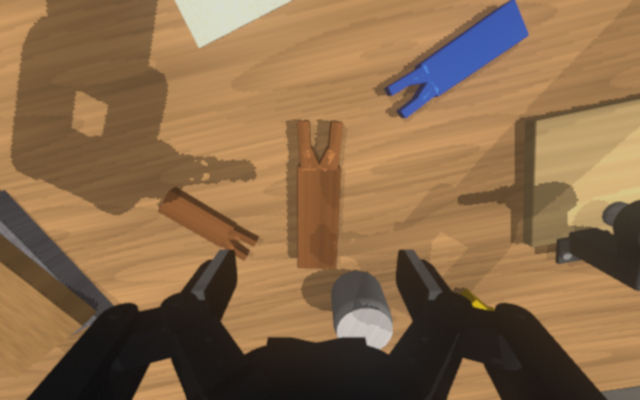

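The pin's top corners are plain end (297,266) and (338,268), notch tips (300,121) and (342,122). It runs nearly along the tool's x axis and the tin is clear.

```bash
python3 -c "
from h import *
P=[px('w4',u,v,.026)[:2] for u,v in [(297,266),(338,268),(300,121),(342,122)]]
a=(P[0]+P[1])/2;b=(P[2]+P[3])/2;d=a-b;L=np.linalg.norm(d);d/=L
print(np.array(P).round(4),L,np.degrees(np.arctan2(d[1],d[0])))
g=(a-d*.115).round(4);print('origin',a-.09*d,'grip',g)
plan([*g,.06],90+np.degrees(np.arctan2(d[1],d[0])),1,3)"
```

```text
[[ 0.5998 -0.3786]
 [ 0.6135 -0.3284]
 [ 0.4282 -0.3347]
 [ 0.4386 -0.291 ]] 0.17793462460150822 -13.198521413404833
origin [ 0.51903586 -0.33295067] grip [ 0.4947 -0.3272]
[1, [0.02, 0.02, 0.87], [0.0, -0.0, 0.05]],
[1, [0.02, 0.02, 0.87], [0.0, -0.0, 0.05]],
[1, [0.02, 0.02, 0.87], [0.0, -0.0, 0.05]],
```

play_rows:
  series:
    - [1, [0.02, 0.025, 0.9], [0, 0, 0.05]]
    - [1, [0.02, 0.025, 0.9], [0, 0, 0.05]]
    - [1, [0.02, 0.025, 0.9], [0, 0, 0.05]]
    - [1, [0, 0, 0.5], [0, 0, 0]]
    - [1, [0, 0, 0.48], [0, 0, 0]]
    - [1, [0, 0, 0], [0, 0, 0]]

```text
t: 9.3
tool_pos: [0.4945, -0.3242, 0.0048]
tool_rot: [-0.358, -3.117, -0.005]
contact_force: [-0.4, -0.3, -0.1]
opening: 0.0854
grip_force: 0.0
```

play_rows:
  series:
    - [0, [0, 0, 0], [0, 0, 0]]
    - [0, [0, 0, 0], [0, 0, 0]]
    - [0, [0, 0, 0], [0, 0, 0]]
    - [0, [0, 0, 0], [0, 0, 0]]
    - [0, [0, 0, 0], [0, 0, 0]]
  force: 50

```text
t: 9.93
tool_pos: [0.497, -0.3276, 0.0094]
tool_rot: [0.358, 3.118, -0.003]
contact_force: [0.2, 1.2, 5.3]
opening: 0.0489
grip_force: 54.7
```

```bash
python3 -c "
from h import *
st()"
```

```text
t 9.93 p [ 0.497  -0.3276  0.0094] yaw 76.9 z [ 0.003 -0.002 -1.   ] q6 -2.05 F [0.2 1.2 5.3] M [ 0.019  0.072 -0.008] open 0.0489 g 54.71844792366028
```

play_rows:
  series:
    - [0, [0, 0, -0.5], [0, 0, 0]]
    - [0, [0, 0, -0.6], [0, 0, 0]]
    - [0, [0, 0, 0], [0, 0, 0]]

```text
t: 10.3
tool_pos: [0.4971, -0.3278, 0.0647]
tool_rot: [0.358, 3.117, -0.005]
contact_force: [0.4, -0.9, -2.3]
opening: 0.0488
grip_force: 53.8
```

```bash
python3 -c "
from h import *
st()
plan([.437,-.023,.068],90,0,11)"
```

```text
t 10.3 p [ 0.4971 -0.3278  0.0647] yaw 76.9 z [ 0.004 -0.003 -1.   ] q6 -2.05 F [ 0.4 -0.9 -2.3] M [-0.011  0.076 -0.022] open 0.0488 g 53.78864586353302
[0, [0.23, 0.51, -0.01], [-0.0, 0.0, -0.15]],
[0, [0.22, 0.52, -0.01], [-0.0, 0.0, -0.15]],
[0, [0.21, 0.52, -0.01], [-0.0, 0.0, -0.15]],
[0, [0.2, 0.53, -0.01], [-0.0, 0.0, -0.15]],
[0, [0.19, 0.53, -0.01], [-0.0, 0.0, -0.15]],
[0, [0.18, 0.54, -0.01], [-0.0, 0.0, -0.15]],
[0, [0.17, 0.54, -0.01], [-0.0, 0.0, -0.15]],
[0, [0.16, 0.54, -0.01], [-0.0, 0.0, -0.15]],
[0, [0.14, 0.55, -0.01], [-0.0, 0.0, -0.15]],
[0, [0.13, 0.55, -0.01], [-0.0, 0.0, -0.15]],
[0, [0.12, 0.55, -0.01], [-0.0, 0.0, -0.15]],
```

play_rows:
  series:
    - [0, [0.23, 0.51, 0], [0, 0, -0.15]]
    - [0, [0.22, 0.52, 0], [0, 0, -0.15]]
    - [0, [0.21, 0.52, 0], [0, 0, -0.15]]
    - [0, [0.2, 0.53, 0], [0, 0, -0.15]]
    - [0, [0.19, 0.53, 0], [0, 0, -0.15]]
    - [0, [0.18, 0.54, 0], [0, 0, -0.15]]
    - [0, [0.17, 0.54, 0], [0, 0, -0.15]]
    - [0, [0.16, 0.54, 0], [0, 0, -0.15]]

```text
t: 11.3
tool_pos: [0.4497, -0.104, 0.0602]
tool_rot: [-0.095, -3.137, -0.002]
contact_force: [-0.4, 1.0, -2.5]
opening: 0.0486
grip_force: 53.7
```

play_rows:
  series:
    - [0, [0.14, 0.55, 0], [0, 0, -0.15]]
    - [0, [0.13, 0.55, 0], [0, 0, -0.15]]
    - [0, [0.12, 0.55, 0], [0, 0, -0.15]]
    - [0, [0, 0, 0], [0, 0, 0]]

```text
t: 11.8
tool_pos: [0.4333, -0.0206, 0.0602]
tool_rot: [0.007, -3.138, -0.001]
contact_force: [-0.1, -0.5, -3.2]
opening: 0.0486
grip_force: 53.7
```

```bash
python3 -c "
from h import *
st(); snap('wrist','w5'); 
plan([.437,-.023,.031],90,0,3)"
```

```text
t 11.8 p [ 0.4333 -0.0206  0.0602] yaw 90.2 z [-0.003  0.001 -1.   ] q6 -1.79 F [-0.1 -0.5 -3.2] M [-0.032  0.076  0.018] open 0.0486 g 53.65597665309906
[0, [-0.02, -0.01, 0.2], [0.0, -0.01, 0.01]],
[0, [-0.02, -0.01, 0.2], [0.0, -0.01, 0.01]],
[0, [-0.02, -0.01, 0.2], [0.0, -0.01, 0.01]],
```

View pics/w5.png

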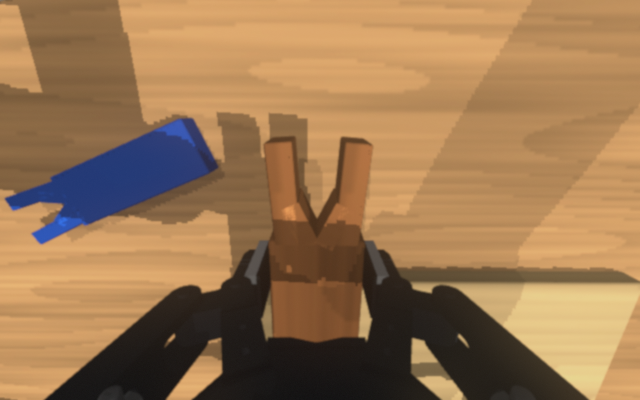

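The pin is held squarely: tips at (281,141) and (356,141), notch bottom at (317,235), board front edge at row 282.

```bash
python3 -c "
from h import *
for u,v in [(265,145),(372,146),(317,235),(273,336),(362,336)]: print(px('w5',u,v,.077).round(4))
print(px('w5',480,282,.018).round(4))
"
```

```text
[ 0.3699 -0.0434  0.077 ]
[0.3702 0.0048 0.077 ]
[ 0.4142 -0.0198  0.077 ]
[ 0.4771 -0.0444  0.077 ]
[0.477  0.0061 0.077 ]
[0.4817 0.1076 0.018 ]
```

play_rows:
  series:
    - [0, [0, -0.02, 0.2], [0, 0, 0]]
    - [0, [0, -0.02, 0.2], [0, 0, 0]]
    - [0, [0, 0, 0.18], [0, 0, 0]]
    - [0, [-0.35, 0, 0], [0, 0, 0]]
    - [0, [-0.35, 0, 0], [0, 0, 0]]
    - [0, [-0.35, 0, 0], [0, 0, 0]]
    - [0, [-0.37, 0, 0], [0, 0, 0]]
    - [0, [0, 0, 0], [0, 0, 0]]

```text
t: 12.85
tool_pos: [0.507, -0.0244, 0.0329]
tool_rot: [0.002, -3.141, -0.0]
contact_force: [0.5, 0.2, -1.4]
opening: 0.0484
grip_force: 53.7
```

```bash
python3 -c "
from h import *
st()"
```

```text
t 12.85 p [ 0.507  -0.0244  0.0329] yaw 90.1 z [-0.  0. -1.] q6 -1.77 F [ 0.5  0.2 -1.4] M [-0.005  0.12   0.044] open 0.0484 g 53.71502459049225
```

play_rows:
  series:
    - [0, [0.02, 0, 0.06], [0, 0, 0]]
    - [0, [0, 0, 0.06], [0, 0, 0]]
    - [0, [0, 0, 0], [0, 0, 0]]

```text
t: 13.22
tool_pos: [0.5046, -0.024, 0.0274]
tool_rot: [0.002, -3.141, 0.0]
contact_force: [-2.9, 0.3, 1.8]
opening: 0.0485
grip_force: 54.2
```

```bash
python3 -c "
from h import *
st()"
```

```text
t 13.22 p [ 0.5046 -0.024   0.0274] yaw 90.1 z [-0. -0. -1.] q6 -1.77 F [-2.9  0.3  1.8] M [-0.035  0.318 -0.052] open 0.0485 g 54.21877205371857
```

play_rows:
  series:
    - [1, [0, 0, 0], [0, 0, 0]]
    - [1, [0, 0, 0], [0, 0, 0]]
    - [1, [0, 0, 0], [0, 0, 0]]
    - [1, [0.1, 0, -0.6], [0, 0, 0]]
    - [1, [0.2, 0, -1], [0, 0, 0]]
    - [1, [0.2, 0, -1], [0, 0, 0]]
    - [1, [0.2, 0, -1], [0, 0, 0]]
    - [1, [0, 0, 0], [0, 0, 0]]

```text
t: 14.22
tool_pos: [0.4727, -0.0246, 0.213]
tool_rot: [-0.003, 3.131, -0.003]
contact_force: [0.1, -1.0, -0.8]
opening: 0.0849
grip_force: 0.0
```

```bash
python3 -c "
from h import *
st(); snap('wrist','w6'); snap('top','top6'); im=cv2.imread('pics/top6.png')[150:250,190:350]
w=cv2.imread('pics/w6.png')
cv2.imwrite('pics/c6.png',np.vstack([cv2.resize(im,(480,300),interpolation=2),cv2.resize(w,(480,300))]))
plan([.593,-.0215,.21],0,1,12)"
```

```text
t 14.22 p [ 0.4727 -0.0246  0.213 ] yaw 90.1 z [ 0.011 -0.002 -1.   ] q6 -1.78 F [ 0.1 -1.  -0.8] M [ 0.002 -0.033  0.003] open 0.0849 g 0.0
[1, [-0.2, 0.0, -0.0], [0.0, 0.0, 0.94]],
[1, [-0.2, 0.03, -0.0], [0.0, 0.0, 0.94]],
[1, [-0.2, 0.06, -0.0], [0.0, 0.0, 0.94]],
[1, [-0.19, 0.08, -0.0], [0.0, 0.0, 0.94]],
[1, [-0.17, 0.11, -0.0], [0.0, 0.0, 0.94]],
[1, [-0.16, 0.13, -0.0], [0.0, 0.0, 0.94]],
[1, [-0.14, 0.15, -0.0], [0.0, 0.0, 0.94]],
[1, [-0.12, 0.16, -0.0], [0.0, 0.0, 0.94]],
[1, [-0.1, 0.18, -0.0], [0.0, 0.0, 0.94]],
[1, [-0.07, 0.19, -0.0], [0.0, 0.0, 0.94]],
[1, [-0.05, 0.2, -0.0], [0.0, 0.0, 0.94]],
[1, [-0.02, 0.2, -0.0], [0.0, 0.0, 0.94]],
```

View pics/c6.png

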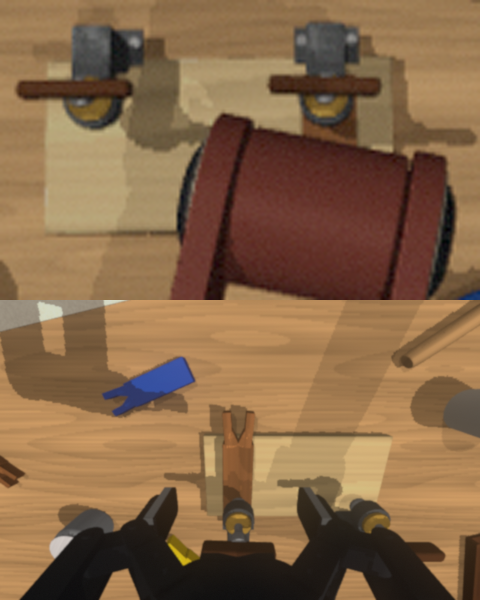

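The pin lies under the right foot, square to the board, with its tips near (299,148) and (340,148) in wrist pixels, past the board's front edge. The right bar still lies along y.

```bash
python3 -c "
from h import *
for u,v,z in [(299,148,.044),(340,148,.044),(298,195,.044),(337,195,.044),(273,180,.018),(520,180,.018)]: print(px('w6',u,v,z).round(4))"
```

```text
[ 0.4372 -0.0435  0.044 ]
[0.4371 0.0022 0.044 ]
[ 0.4924 -0.0457  0.044 ]
[4.923e-01 3.000e-04 4.400e-02]
[ 0.481  -0.0785  0.018 ]
[0.4804 0.2312 0.018 ]
```

play_rows:
  series:
    - [1, [-0.2, 0, 0], [0, 0, 0.94]]
    - [1, [-0.2, 0.03, 0], [0, 0, 0.94]]
    - [1, [-0.2, 0.06, 0], [0, 0, 0.94]]
    - [1, [-0.19, 0.08, 0], [0, 0, 0.94]]
    - [1, [-0.17, 0.11, 0], [0, 0, 0.94]]
    - [1, [-0.16, 0.13, 0], [0, 0, 0.94]]
    - [1, [-0.14, 0.15, 0], [0, 0, 0.94]]
    - [1, [-0.12, 0.16, 0], [0, 0, 0.94]]

```text
t: 15.32
tool_pos: [0.5509, -0.022, 0.2042]
tool_rot: [-1.576, -2.713, 0.002]
contact_force: [-0.3, 0.4, -0.1]
opening: 0.0855
grip_force: 0.0
```

play_rows:
  series:
    - [1, [-0.1, 0.18, 0], [0, 0, 0.94]]
    - [1, [-0.07, 0.19, 0], [0, 0, 0.94]]
    - [1, [-0.05, 0.2, 0], [0, 0, 0.94]]
    - [1, [-0.02, 0.2, 0], [0, 0, 0.94]]
    - [1, [0, 0, 0], [0, 0, 0]]

```text
t: 15.95
tool_pos: [0.5918, -0.021, 0.2045]
tool_rot: [-2.22, -2.218, 0.004]
contact_force: [-0.3, -0.1, 0.0]
opening: 0.0855
grip_force: 0.0
```

```bash
python3 -c "
from h import *
st();plan([.593,-.0215,.139],0,1,2)"
```

```text
t 15.95 p [ 0.5918 -0.021   0.2045] yaw -0.0 z [-0.004  0.001 -1.   ] q6 -0.16 F [-0.3 -0.1  0. ] M [ 0.036  0.017 -0.021] open 0.0855 g 0.0
[1, [-0.01, 0.02, 0.65], [-0.02, -0.0, -0.0]],
[1, [-0.0, 0.01, 0.65], [-0.02, -0.0, -0.0]],
```

play_rows:
  series:
    - [1, [0, 0.02, 0.65], [0, 0, 0]]
    - [1, [0, 0, 0.63], [0, 0, 0]]
    - [0, [0, 0, 0], [0, 0, 0]]
    - [0, [0, 0, 0], [0, 0, 0]]
    - [0, [0, 0, 0], [0, 0, 0]]
    - [0, [0, 0, 0], [0, 0, 0]]
    - [0, [0, 0, 0], [0, 0, 0]]
    - [0, [0, 0, 0], [0, 0, 0]]
  force: 70

```text
t: 16.95
tool_pos: [0.5936, -0.0215, 0.1461]
tool_rot: [2.224, 2.218, -0.0]
contact_force: [-5.3, -0.3, 8.9]
opening: 0.0122
grip_force: 81.6
```

play_rows:
  series:
    - [0, [0, 0, 0.01], [0, 0, 0.8]]
    - [0, [0, 0, 0.01], [0, 0, 0.8]]
    - [0, [0, 0, 0.01], [0, 0, 0.8]]
    - [0, [0, 0, 0.01], [0, 0, 0.8]]
    - [0, [0, 0, 0.01], [0, 0, 0.8]]
    - [0, [0, 0, 0.01], [0, 0, 0.8]]
    - [0, [0, 0, 0.01], [0, 0, 0.8]]
    - [0, [0, 0, 0.01], [0, 0, 0.8]]

```text
t: 17.95
tool_pos: [0.5942, -0.0221, 0.1418]
tool_rot: [2.963, 1.034, 0.002]
contact_force: [-2.9, -2.2, 5.0]
opening: 0.0122
grip_force: 81.4
```

```bash
python3 -c "
from h import *
st()"
```

```text
t 17.95 p [ 0.5942 -0.0221  0.1418] yaw -51.5 z [ 0.002 -0.002 -1.   ] q6 0.74 F [-2.9 -2.2  5. ] M [-0.519  0.526  0.054] open 0.0122 g 81.40204961760901
```

play_rows:
  series:
    - [0, [0, 0, 0.014], [0, 0, 0.8]]
    - [0, [0, 0, 0.014], [0, 0, 0.8]]
    - [0, [0, 0, 0.014], [0, 0, 0.8]]
    - [0, [0, 0, 0.014], [0, 0, 0.8]]
    - [0, [0, 0, 0.014], [0, 0, 0.8]]
    - [0, [0, 0, 0.014], [0, 0, 0.8]]

```text
t: 18.7
tool_pos: [0.5945, -0.023, 0.1383]
tool_rot: [3.137, 0.002, 0.004]
contact_force: [-3.6, -5.0, 9.0]
opening: 0.0125
grip_force: 81.9
```

```bash
python3 -c "
from h import *
st(); snap('wrist','w7')"
```

```text
t 18.7 p [ 0.5945 -0.023   0.1383] yaw -89.9 z [ 0.003 -0.004 -1.   ] q6 1.41 F [-3.6 -5.   9. ] M [-0.968  0.881  0.017] open 0.0125 g 81.8869661889039
```

View pics/w7.png

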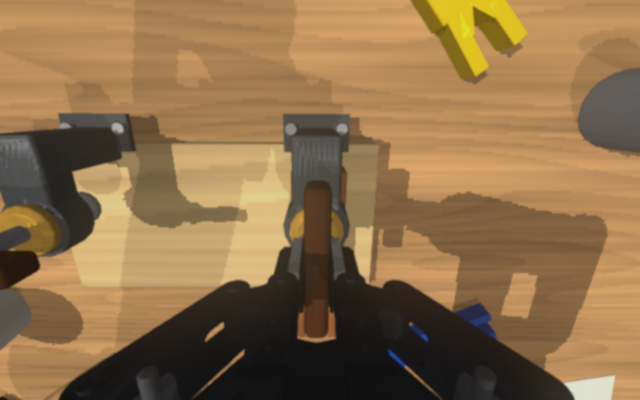

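The bar, (317,182) to (318,338), has followed a full quarter turn (1.57 rad), and the pin end shows beneath it. I carry on to where the foot meets the pin.

play_rows:
  series:
    - [0, [0, 0, 0.014], [0, 0, 0.8]]
    - [0, [0, 0, 0.014], [0, 0, 0.8]]
    - [0, [0, 0, 0.014], [0, 0, 0.8]]
    - [0, [0, 0, 0.012], [0, 0, 0.6]]

```text
t: 19.25
tool_pos: [0.5944, -0.0235, 0.1363]
tool_rot: [3.069, -0.649, 0.005]
contact_force: [-5.5, -5.2, 11.9]
opening: 0.0123
grip_force: 82.4
```

```bash
python3 -c "
from h import *
st()"
```

```text
t 19.25 p [ 0.5944 -0.0235  0.1363] yaw -113.9 z [ 0.002 -0.005 -1.   ] q6 1.83 F [-5.5 -5.2 11.9] M [-1.192  1.469  0.114] open 0.0123 g 82.39192663226277
```

play_rows:
  series:
    - [0, [0, 0, 0.006], [0, 0, 0.5]]
    - [0, [0, 0, 0.006], [0, 0, 0.5]]

```text
t: 19.5
tool_pos: [0.5948, -0.0235, 0.1363]
tool_rot: [3.017, -0.859, 0.007]
contact_force: [-4.7, -4.7, 12.5]
opening: 0.0119
grip_force: 79.3
```

```bash
python3 -c "
from h import *
st()"
```

```text
t 19.5 p [ 0.5948 -0.0235  0.1363] yaw -121.8 z [ 0.003 -0.005 -1.   ] q6 1.96 F [-4.7 -4.7 12.5] M [-1.124  1.301  0.311] open 0.0119 g 79.27179514837917
```

It is stiffening at about 2.1 rad, as a good screw should on the pin.

play_rows:
  series:
    - [0, [0, 0, 0], [0, 0, 0.5]]
    - [0, [0, 0, 0], [0, 0, 0.5]]
    - [0, [0, 0, 0], [0, 0, 0.2]]

```text
t: 19.88
tool_pos: [0.5946, -0.0236, 0.1362]
tool_rot: [2.936, -1.106, 0.007]
contact_force: [-6.3, -5.4, 12.4]
opening: 0.0126
grip_force: 78.5
```

```bash
python3 -c "
from h import *
st()"
```

```text
t 19.88 p [ 0.5946 -0.0236  0.1362] yaw -131.3 z [ 0.003 -0.006 -1.   ] q6 2.13 F [-6.3 -5.4 12.4] M [-1.229  1.254  0.671] open 0.0126 g 78.47148616332561
```

Firm at 2.29 rad and 0.67 N m. I release and lift away.

play_rows:
  series:
    - [1, [0, 0, 0], [0, 0, 0]]
    - [1, [0, 0, 0], [0, 0, 0]]
    - [1, [0, 0, 0], [0, 0, 0]]
    - [1, [0, 0, 0], [0, 0, 0]]
    - [1, [0, 0, -0.6], [0, 0, 0]]
    - [1, [0, 0, -1], [0, 0, 0]]
    - [1, [0, 0, -1], [0, 0, 0]]
    - [1, [0, 0, 0], [0, 0, 0]]

```text
t: 20.88
tool_pos: [0.5959, -0.0215, 0.2678]
tool_rot: [-2.937, 1.108, -0.015]
contact_force: [-0.4, 0.5, 0.1]
opening: 0.0854
grip_force: 0.0
```

```bash
python3 -c "
from h import *
st(); snap('wrist','w8')"
```

```text
t 20.88 p [ 0.5959 -0.0215  0.2678] yaw -131.3 z [ 0.01  -0.002 -1.   ] q6 2.13 F [-0.4  0.5  0.1] M [-0.008 -0.007 -0.02 ] open 0.0854 g 0.0
```

View pics/w8.png

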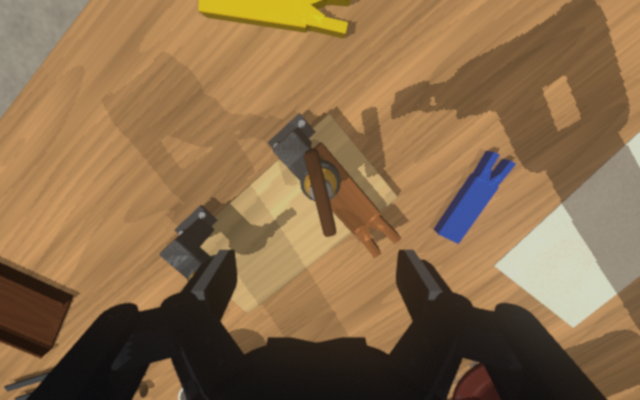

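The bar runs from (312,150) to (328,235), and the pin under the boss points out front with tips near (375,254) and (397,240). The bar looks slightly off the tool's axis, so I measure the angles.

```bash
python3 -c "
from h import *
a=px('w8',312,150,.153);b=px('w8',328,235,.153);d=a-b
print(a,b,np.degrees(np.arctan2(d[1],d[0])),np.linalg.norm(d))
for u,v in [(373,254),(399,240)]: print(px('w8',u,v,.044).round(4))
im=cv2.imread('pics/w8.png')[130:270,260:420]; cv2.imwrite('pics/c8.png',cv2.resize(im,None,fx=4,fy=4,interpolation=2))"
```

```text
[ 0.63089604 -0.04614798  0.153     ] [ 0.55558985 -0.00116593  0.153     ] -30.85080927351572 0.0877177625142894
[ 0.4466 -0.0009  0.044 ]
[ 0.4398 -0.0435  0.044 ]
```

View pics/c8.png

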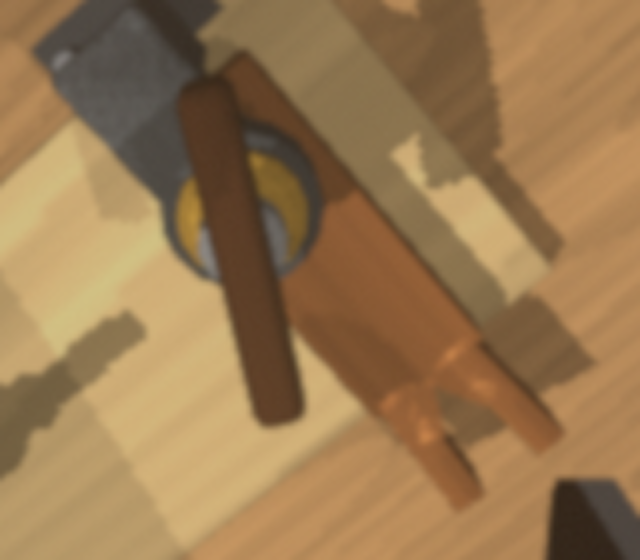

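```bash
python3 -c "
from h import *
f=lambda x,y,z:px('w8',260+x/4,130+y/4,z)
def yaw(a,b): d=a-b; return np.degrees(np.arctan2(d[1],d[0])).round(1),a.round(4),b.round(4)
print('pin R',yaw(f(247,52,.044),f(478,330,.044)))
print('prong tips',f(465,508,.044),f(483,492,.044),f(548,450,.044),f(565,432,.044))
print('board R',yaw(f(330,0,.018),f(552,262,.018)))
print('board front',yaw(f(370,410,.018),f(190,555,.018)))
print('bar L',yaw(f(180,95,.153),f(255,420,.153)),'bar R',yaw(f(238,85,.153),f(302,405,.153)))"
```

```text
pin R (np.float64(-1.0), array([ 0.6196, -0.0504,  0.044 ]), array([ 0.4926, -0.0481,  0.044 ]))
prong tips [ 0.43944474 -0.00147177  0.044     ] [ 0.44035678 -0.01056397  0.044     ] [ 0.43843959 -0.03888629  0.044     ] [ 0.44022955 -0.04783336  0.044     ]
board R (np.float64(0.6), array([ 0.6116, -0.0819,  0.018 ]), array([ 0.4845, -0.0833,  0.018 ]))
board front (np.float64(-88.9), array([0.4824, 0.0052, 0.018 ]), array([0.4805, 0.1005, 0.018 ]))
bar L (np.float64(-29.0), array([ 0.6326, -0.0389,  0.153 ]), array([0.5584, 0.0021, 0.153 ])) bar R (np.float64(-29.8), array([ 0.6254, -0.0506,  0.153 ]), array([ 0.5537, -0.0096,  0.153 ]))
```

The pin is square (about 1°), but the bar stands at about 2.08 rad, so it slipped or sprang back in the grip. I regrip harder and tighten a little more.

play_rows:
  series:
    - [1, [0, 0, 0.6], [0, 0, -0.75]]
    - [1, [0, 0, 0.75], [0, 0, -0.75]]
    - [1, [0, 0, 0.75], [0, 0, 0]]
    - [1, [0, 0, 0.6], [0, 0, 0]]
    - [1, [0, 0, 0], [0, 0, 0]]

```text
t: 21.55
tool_pos: [0.5897, -0.0206, 0.1212]
tool_rot: [3.038, -0.795, -0.016]
contact_force: [-0.4, 0.4, 0.3]
opening: 0.0852
grip_force: 0.0
```

play_rows:
  series:
    - [0, [0, 0, 0], [0, 0, 0]]
    - [0, [0, 0, 0], [0, 0, 0]]
    - [0, [0, 0, 0], [0, 0, 0]]
    - [0, [0, 0, 0], [0, 0, 0]]
    - [0, [0, 0, 0], [0, 0, 0]]
    - [0, [0, 0, 0], [0, 0, 0]]
  force: 110

```text
t: 22.3
tool_pos: [0.5939, -0.0224, 0.1287]
tool_rot: [3.037, -0.795, 0.003]
contact_force: [-3.5, -3.4, 5.3]
opening: 0.0184
grip_force: 107.8
```

```bash
python3 -c "
from h import *
st()"
```

```text
t 22.3 p [ 0.5939 -0.0224  0.1287] yaw -119.4 z [ 0.001 -0.003 -1.   ] q6 1.92 F [-3.5 -3.4  5.3] M [-0.547  0.501 -0.015] open 0.0184 g 107.8095281124115
```

play_rows:
  series:
    - [0, [0, 0, 0.005], [0, 0, 0.4]]
    - [0, [0, 0, 0.005], [0, 0, 0.4]]
    - [0, [0, 0, 0.005], [0, 0, 0.4]]
    - [0, [0, 0, 0], [0, 0, 0]]

```text
t: 22.8
tool_pos: [0.5941, -0.0226, 0.1286]
tool_rot: [2.96, -1.045, 0.004]
contact_force: [-4.5, -3.9, 8.0]
opening: 0.0184
grip_force: 108.2
```

```bash
python3 -c "
from h import *
st()"
```

```text
t 22.8 p [ 0.5941 -0.0226  0.1286] yaw -128.9 z [ 0.001 -0.003 -1.   ] q6 2.09 F [-4.5 -3.9  8. ] M [-0.635  0.686  0.293] open 0.0184 g 108.20128440856934
```

play_rows:
  series:
    - [0, [0, 0, 0], [0, 0, 0.4]]
    - [0, [0, 0, 0], [0, 0, 0.4]]
    - [0, [0, 0, 0], [0, 0, 0]]

```text
t: 23.18
tool_pos: [0.594, -0.0226, 0.1285]
tool_rot: [2.897, -1.208, 0.004]
contact_force: [-4.2, -4.3, 7.5]
opening: 0.0185
grip_force: 108.2
```

```bash
python3 -c "
from h import *
st()"
```

```text
t 23.18 p [ 0.594  -0.0226  0.1285] yaw -135.3 z [ 0.001 -0.003 -1.   ] q6 2.2 F [-4.2 -4.3  7.5] M [-0.648  0.724  0.474] open 0.0185 g 108.17381143569946
```

play_rows:
  series:
    - [1, [0, 0, 0], [0, 0, 0]]
    - [1, [0, 0, 0], [0, 0, 0]]
    - [1, [0, 0, 0], [0, 0, 0]]
    - [1, [0, 0, 0], [0, 0, 0]]
    - [1, [0, 0, -0.6], [0, 0, 0]]
    - [1, [0, 0, -1], [0, 0, 0]]
    - [1, [0, 0, -1], [0, 0, 0]]
    - [1, [0, 0, 0], [0, 0, 0]]

```text
t: 24.18
tool_pos: [0.5962, -0.0215, 0.2624]
tool_rot: [-2.896, 1.21, -0.016]
contact_force: [0.1, 0.3, -0.4]
opening: 0.0854
grip_force: 0.0
```

```bash
python3 -c "
from h import *
st(); snap('wrist','w9')
im=cv2.imread('pics/w9.png')[100:280,230:430]; cv2.imwrite('pics/c9.png',cv2.resize(im,None,fx=3,fy=3,interpolation=2))"
```

```text
t 24.18 p [ 0.5962 -0.0215  0.2624] yaw -135.3 z [ 0.011 -0.002 -1.   ] q6 2.2 F [ 0.1  0.3 -0.4] M [ 0.023 -0.062 -0.002] open 0.0854 g 0.0
```

View pics/c9.png

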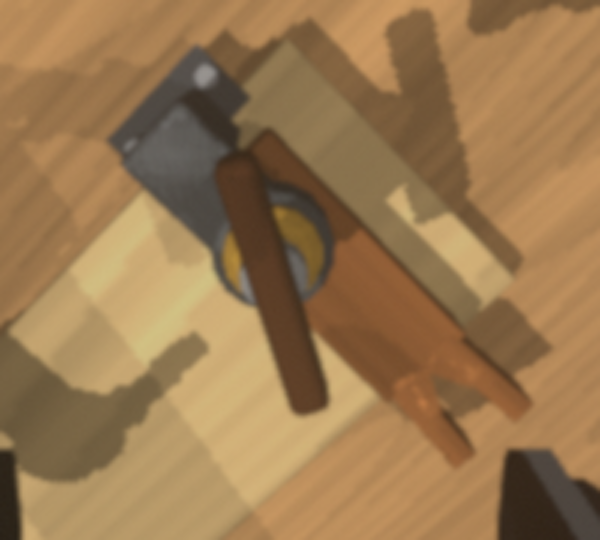

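The bar runs from about (240,160) to (310,405) in the crop, and the pin is still square under the foot.

```bash
python3 -c "
from h import *
f=lambda x,y,z:px('w9',230+x/3,100+y/3,z)
def yaw(a,b): d=a-b; return np.degrees(np.arctan2(d[1],d[0])).round(1),a.round(4),b.round(4)
print('bar',yaw(f(218,180,.153),f(292,405,.153)),yaw(f(262,160,.153),f(327,395,.153)))
print('pin R',yaw(f(270,130,.044),f(462,330,.044)))"
```

```text
bar (np.float64(-28.0), array([ 0.6295, -0.0366,  0.153 ]), array([5.598e-01, 4.000e-04, 1.530e-01])) (np.float64(-29.8), array([ 0.6242, -0.0504,  0.153 ]), array([ 0.5542, -0.0103,  0.153 ]))
pin R (np.float64(-1.0), array([ 0.6197, -0.0504,  0.044 ]), array([ 0.4921, -0.0482,  0.044 ]))
```

play_rows:
  series:
    - [1, [0, 0, 0], [0, 0, 0]]
    - [1, [0, 0, 0], [0, 0, 0]]
    - [1, [0, 0, 0], [0, 0, 0]]
    - [1, [0, 0, 0], [0, 0, 0]]
    - [1, [0, 0, 0], [0, 0, 0]]
    - [1, [0, 0, 0], [0, 0, 0]]
    - [1, [0, 0, 0], [0, 0, 0]]
    - [1, [0, 0, 0], [0, 0, 0]]

```text
t: 25.22
tool_pos: [0.5935, -0.0212, 0.256]
tool_rot: [2.899, -1.211, 0.0]
contact_force: [0.3, -0.3, -0.4]
opening: 0.0853
grip_force: 0.0
```

play_rows:
  series:
    - [1, [0, 0, 0], [0, 0, 0]]
    - [1, [0, 0, 0], [0, 0, 0]]
    - [1, [0, 0, 0], [0, 0, 0]]
    - [1, [0, 0, 0], [0, 0, 0]]
    - [1, [0, 0, 0], [0, 0, 0]]
    - [1, [0, 0, 0], [0, 0, 0]]
    - [1, [0, 0, 0], [0, 0, 0]]
    - [1, [0, 0, 0], [0, 0, 0]]

```text
t: 26.22
tool_pos: [0.5935, -0.0212, 0.256]
tool_rot: [-2.899, 1.211, -0.0]
contact_force: [0.4, -0.2, 0.1]
opening: 0.0854
grip_force: 0.0
```

```bash
python3 -c "
from h import *
st(); snap('wrist','w10')
def bar(f):
    im=cv2.imread(f'pics/{f}.png').astype(int)[140:245,290:345]
    b,g,r=im[...,0],im[...,1],im[...,2]; m=((r<115)&(r>b+22)&(r>g*1.4)).astype('uint8')
    n,l,s,c=cv2.connectedComponentsWithStats(m); k=1+s[1:,4].argmax()
    p=np.argwhere(l==k)[:,::-1].astype(np.float32); return cv2.fitLine(p,1,0,.01,.01).ravel(),len(p)
for f in('w8','w9','w10'): print(f,bar(f))
a,b=[cv2.imread(f'pics/{f}.png').astype(int) for f in('w9','w10')]
print(np.abs(a-b)[130:260,280:420].mean(),np.abs(a-b)[300:380,20:60].mean())"
```

```text
t 26.23 p [ 0.5935 -0.0212  0.256 ] yaw -135.3 z [ 0. -0. -1.] q6 2.2 F [ 0.4 -0.2  0.1] M [ 0.065  0.004 -0.02 ] open 0.0854 g 0.0
w8 (array([ 0.15199064,  0.9883819 , 27.603354  , 25.92436   ], dtype=float32), 1316)
w9 (array([ 0.21689713,  0.97619444, 27.11004   , 31.496265  ], dtype=float32), 1372)
w10 (array([ 0.21480194,  0.9766576 , 29.71592   , 52.73764   ], dtype=float32), 1478)
5.8894139194139195 8.069375
```

The bar has not crept (12.5° then 12.4° in the image), so friction holds the clamp under load. I hand in.

```bash
python3 -c "
from h import *
print(ctrl.finish_job())"
```

```text
the job is handed in; nothing more can be done
None
```

I handed the job in at about 26 s: the right screw was good and holds the pin square under its foot at roughly 2.1 rad after springing back on release; the holding force is inferred from the torque, not measured; the left clamp, cup, tin and mallet were not touched, and no verdict was returned.

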